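Unlock the tray stack and peel off the top tray

TASK

Take the teal top tray off the nested stack for the nurse. First press the sprung orange knob fully down and, keeping it pressed, turn it clockwise as far as it goes, then let it spring back up, so that the orange hold-down arm stays swung off the stack. Then take the tray by the dark blue lug at its corner and peel it: lift that corner well clear while the opposite corner still rests in the stack, without pulling up the trays beneath or disturbing the other things, and finish while holding the tray by its lug, still and roughly level, over the middle of the large white tray, about 15 cm above it and touching nothing else.

Things in the scene. Friction and masses are not known exactly. Their poses are not given: they have to be found in the camera images.
- stand: White base plate, 212 x 190 x 8 mm, fixed; origin on the cart's surface under the centre of the tray stack; its x and y axes run along the stack's short and long sides. The plate reaches from x = -83 to +129 mm. The knob's column stands at x = +100, y = +50 mm in this frame.
- hold_down (a joint): Turn of orange hold-down arm and knob together, rad, growing clockwise from above: 0 = arm points to the stand's -x, 5 mm over the tray rim (locked); 1.4 = end stop, arm clear, to +y. Friction 0.03 N m. From 0.2 to 1.05 the knob must be kept pressed (its pin has to pass under a steel guard; 5 mm is enough); past 1.15 let it spring up, the arm stays
- press_knob (a joint): How far the knob is pressed down, m: 0 = up, 0.007 = fully down. The spring pushes up with 3.6 N at the top and 7.8 N at the bottom.
- knob_grip (a point): Upright orange knob bar 34 mm long (along this frame's x), 12 thick (y), 24 high, on a black skirt, radius 17; turns with hold_down; grasp across y from above. Point on the turning axis, 9 mm below the bar's top, about 89 mm above the cart. A 69 mm high steel guard stands 23 to 28 mm from the axis on the stand's +x, -y side; the orange arm under the knob has its top at 61 mm
- tray_lug (a point): Centre of the dark blue lug upright on the top tray's corner: 9 mm thick, 24 long, top 29 mm over the rim's upper face; its length points to the opposite corner, 0.94 rad from this frame's x towards y (tray's axes). Grasp across the thickness from above, fingertips 4 mm or more over the rim. At x -52, y -71.5, z +16 mm from tray_centre, 14.5 mm over the rim's face, 66 mm above the cart
- tray_centre (a point): Centre of the loose teal top tray, mid-thickness of its rim, 50 mm above the cart; tray 120 x 160 mm, rim 3 mm thick, bowl 89 x 129 mm, 17 mm deep below the rim, about 60 g. Four sprung ball catches, mid-sides, hold the rim down with about 1 N each (about 2 N at the lug peels it) until they snap off; the bowl has 1.5 mm play in the tray beneath. Axes as the stand's
- tray_far_corner (a point): The top tray's corner opposite the lug, in mid-thickness of the rim, at x = +60, y = +80 mm from tray_centre; 188 mm from the lug's centre. Peel by swinging the lug up about this corner: at 0.22 rad the lug has risen about 40 mm.
- stack: The loose aluminium trays that remain beneath, one piece of about 0.5 kg, 120 x 160 mm over the rim with four grey catch blocks (to 66 mm above the cart) in the middle of the sides; origin at the centre of its underside, on the stand's plate. Must stay where it is. Axes as the stand's.
- white_tray: Large shallow white instrument tray, 278 x 218 x 20 mm, fixed; origin at the centre of its underside. Two paper packets and a thermometer lie in it.
- iodine: Brown bottle with a white cap, 49 mm wide, 122 mm high, loose bystander; origin at the centre of its underside.
- gel_pot: Blue round pot with a white cap, 43 mm wide, 60 mm high, loose bystander; origin at the centre of its underside.
- printer: White bench printer, 151 x 110 x 60 mm, fixed bystander; origin at the centre of its underside.

How it is judged:
On the way, in this order (a step that is already met when the one before it is completed fails the run):
1. the knob was pressed down (over 4 mm) (value of joint press_knob above 0.004 m), for 0.05 s.
2. the hold-down arm is turned clear (over 1.15 rad) and the knob has sprung up again (under 2 mm) (value of joint hold_down above 1.15 rad and value of joint press_knob below 0.002 m), for 0.2 s.
3. the tray is peeled: the lug has risen over 20 mm from its place in the stack while the opposite corner is still within 10 mm of its seat (z of tray_lug in the frame of stack above 0.078 m and z of tray_far_corner in the frame of stack below 0.0515 m), for 0.05 s.
At the end, for the whole second after the job is handed in: The fingers hold the teal tray still and unsupported, centre within 70 mm of the white tray's centre in plan, 100 to 400 mm above the cart, tilted under 0.35 rad; the hold-down is over 1.15 rad, knob up (under 2 mm); the other trays are in place within 10 mm and 0.05 rad (all of step 2 and horizontal distance between tray_centre and white_tray below 0.07 m and height (world z) of tray_centre between 0.1 and 0.4 m and angle between tray_centre's own z axis and vertical below 0.35 rad and contact force between the fingers and tray above 1 N and contact force between tray and white_tray below 0.05 N and contact force between tray and stack below 0.05 N and contact force between tray and stand below 0.05 N and linear speed of tray below 0.05 m/s and horizontal distance between stack and stand below 0.01 m and angle between stack's own z axis and vertical below 0.05 rad and height (world z) of stack below 0.014 m); the arm keeps its last pose, push and grip.
It fails at once if the arm is between 0.2 and 1.05 rad with the knob pressed less than 2.5 mm (turned without pressing) (value of joint hold_down between 0.2 and 1.05 rad and value of joint press_knob below 0.0025 m).
It fails at once if the trays beneath are pulled up, tipped or shifted (over 15 mm or 0.12 rad) (distance of stack from where it was at the start of the episode above 0.015 m or angle between stack's own z axis and vertical above 0.12 rad).
It fails at once if the bottle or the pot is disturbed (moved over 20 mm) (distance of any of iodine, gel_pot from where it was at the start of the episode above 0.02 m).
It also fails if it takes over 58 s, if anything falls off the work surface, if the arm or the gripper's body presses on something with over 40 N, if the wrist force passes 120 N, or if a joint passes its speed limit or range.

ROBOT

A 6-joint arm with a two-finger parallel gripper is mounted at the origin on a cart in front of the work surface, level with it; the furniture and walls round the work are solid. World frame = base frame: x ahead of the robot, y to its left, z up, the work surface at z = 0. Lengths are in m, angles in rad, forces in N, time in s.
With the tool pointing down it reaches from about 0.35 to 0.725 m from the base axis. Payload 4.3 kg.
Tool frame: the origin (TCP) lies midway between the tips of the shut fingers; the grasp point (between the pads) lies env.grip_point_offset behind it (env.grip_point_offset is the distance from the TCP to the grasp point, in m); z points along the fingers, y is the line along which they close (so a half turn about z gives the same grasp; the last joint's range is limited). The gripper opens to 85 mm and grips with 20 to 120 N. Pads are 22 mm wide; open, the fingers measure 114 mm over their backs; the gripper's body (76 mm by 85 mm) begins 54 mm behind the grasp point. The pads swing forward as they close: fully open they stand 13 mm farther back than shut.
Start: joints at [1.092, 0.377, 0.081, 1.274, 0, 1.46], TCP at [0.207, 0.536, 0.231] pointing down, gripper open.
Joint ranges: [-2.72, 2.72], [-0.84, 1.66], [-1.02, 1.22], [-1.77, 2.12], [-1.37, 1.28], [-3.14, 3.14]. Speed limits (rad/s): [2.57, 2.57, 3.14, 3.14, 3.14, 3.14].

INTERFACE

Orientations are given as [roll, pitch, yaw] about the fixed x, y, z axes, in that order (R = Rz(yaw) Ry(pitch) Rx(roll)).
In Python, from workcell import env, camera gives the robot as it stands.
- The arm moves only by the shell command python3 -m jog 'ROWS' [OPENING] [FORCE]. ROWS is JSON, a list of rows, each a list of 2 entries, a list of its own where there are three numbers: the shift along the tool's x, y, z in units of 50 mm (1.0 is 50 mm), then the turn, a rotation vector about the tool's x, y, z in units of 6 degrees (1.0 is 6 degrees). In form: [[[tx, ty, tz], [rx, ry, rz]], ...]. A call has 1 to 10 rows; each row is the pose to reach, as a shift and turn from the pose commanded when the call began, along the tool's axes at that moment; what a row does not reach only later rows make up. A row lasts 1/8 s, in which the tool goes at most 62.5 mm and 10.7 degrees, less where a joint would pass 70% of its speed; a pose out of reach is approached as far as the arm can. A call with a gripper value outside its range is refused whole. OPENING is the opening, from -1 (shut) to 1 (fully open), so that 0 is half open, set as the call begins (- or left out, the last holds). The fingers move at their own pace and stop on an object; FORCE is the grip in N (left out, the last holds). Time passes only in rows, so rows that repeat a pose let the fingers close. It gives the time, the measured TCP pose, the force, the opening and the grip force at its end, in the units of the state.
- env.get_state(): the state, without advancing time (a new reading comes with each control period).
- camera(name): name is "scene" or "top" or "wrist"; returns a dict with "image" (480x640x3 uint8, blue, green, red), "fx", "fy", "cx", "cy" (pixels), "T" (4x4, takes a point from camera to world coordinates). Camera axes: x right, y down, z forward; pixel columns grow to the right and rows downward; lengths in m; the calibration is good to about 2 mm. A picture is of the moment at which its call begins. There is no depth.
- env.finish_job(): hands the job in; it is judged then, once.
The state is a dict: "time": time; "joint_positions": joint angles; "joint_velocities": joint speeds; "effort": joint torques, N m; "position": TCP position; "tcp_rot": TCP orientation; "force": force on the tool from outside, world axes, zero at the start; "torque": the same for the moment, N m; "finger_gap": finger opening in m; "gripper_force": force on a finger pad.
Only numpy, scipy, OpenCV 4.12 (cv2) and the standard library are available. Lean on these libraries where they do the work, as an engineer would, in place of code of your own. Each camera call takes 0.05 s, during which the arm holds its last target. There are 200 camera calls.

## Working session

There is one attempt and no reset: what is moved stays moved. The work goes in short steps, Python scripts to look and compute and a shell command to move; the robot and the scene stay as the last step left them, time stands still between calls to the robot, and variables do not carry over. Pictures are saved under pics/ and viewed, at most 10 in all, crops included, and the job is handed in when it is done.

```bash
mkdir -p pics
python3 - <<'E'
from workcell import env,camera
import cv2,numpy as np
print(env.get_state(), env.grip_point_offset)
for n in ["scene","top"]:
    c=camera(n); cv2.imwrite(f"pics/{n}0.png",c["image"]); print(n,c["fx"],c["cx"],c["cy"],np.round(c["T"],3).tolist())
E
```

```text
{'time': 0.0, 'joint_positions': array([ 1.09169889e+00,  3.78090038e-01,  7.96529557e-02,  1.27437043e+00,
       -3.05108942e-05,  1.46045438e+00]), 'joint_velocities': array([-0.00011752,  0.00078498,  0.00126145,  0.00140942, -0.00032196,
       -0.0020411 ]), 'effort': array([-2.95573682e-04, -4.63603270e+01,  2.69875878e+01,  2.08916474e-02,
       -1.87284022e-04,  2.06930324e-06]), 'position': array([0.20699415, 0.53577232, 0.23035593]), 'tcp_rot': array([-3.13959034e+00, -1.91142847e-04,  2.77283700e+00]), 'force': array([ 0.02136783, -0.40576554, -0.09352438]), 'torque': array([-0.03554818,  0.01765151,  0.00412217]), 'gripper_force': 0.0, 'finger_gap': 0.08561475492386117} 0.0187
scene 478.3326313105371 323.69014944650024 238.12198169428567 [[0.677, -0.459, 0.576, -0.096], [-0.736, -0.405, 0.542, -0.662], [-0.016, -0.791, -0.612, 0.747], [0.0, 0.0, 0.0, 1.0]]
top 500.8109640171229 318.9762978187443 230.63561898014714 [[-0.018, -0.981, 0.191, 0.333], [-0.999, 0.023, 0.026, -0.076], [-0.03, -0.191, -0.981, 1.073], [0.0, 0.0, 0.0, 1.0]]
```

View pics/top0.png

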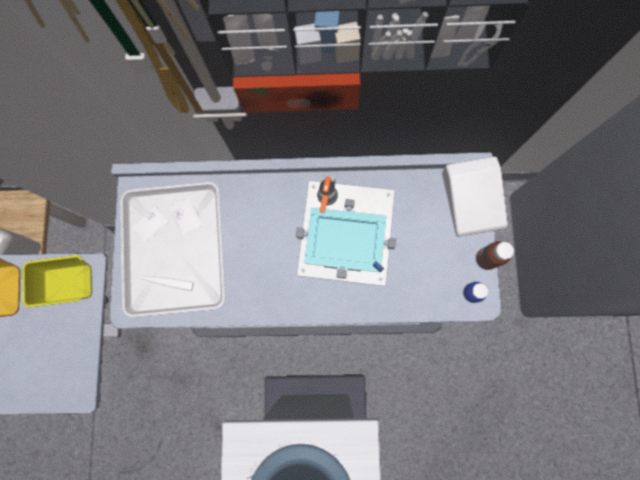

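View pics/scene0.png

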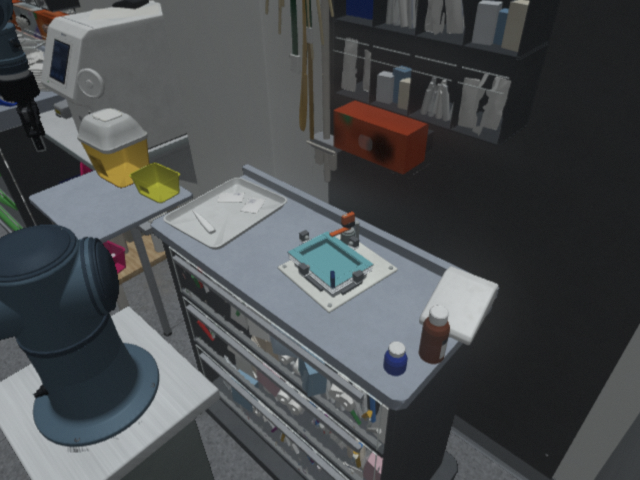

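The top view shows the white tray at about (172,248), the teal tray at (346,240), the lug at (378,266), the knob with its orange arm at (327,190), and the iodine and pot at (495,255) and (476,292). The scene view agrees. The stand's axes are roughly the world's. I'll measure them next.

```bash
cat > h.py <<'E'
import cv2,numpy as np
from workcell import env,camera
def ray(c,u,v,z):
    T=np.array(c["T"]); d=T[:3,:3]@np.array([(u-c["cx"])/c["fx"],(v-c["cy"])/c["fy"],1]); o=T[:3,3]
    return o+d*(z-o[2])/d[2]
def proj(c,p):
    T=np.array(c["T"]); q=T[:3,:3].T@(np.array(p)-T[:3,3]); return np.array([c["fx"]*q[0]/q[2]+c["cx"],c["fy"]*q[1]/q[2]+c["cy"]])
def blobs(c,lo,hi,box,amin=8):
    hsv=cv2.cvtColor(c["image"],cv2.COLOR_BGR2HSV); m=cv2.inRange(hsv,np.array(lo),np.array(hi))
    k=np.zeros_like(m); x0,y0,x1,y1=box; k[y0:y1,x0:x1]=m[y0:y1,x0:x1]
    cs,_=cv2.findContours(k,cv2.RETR_EXTERNAL,cv2.CHAIN_APPROX_NONE)
    return sorted([q for q in cs if len(q)>=amin],key=cv2.contourArea,reverse=True)
E
python3 - <<'E'
from h import *
c=camera("top")
def rep(n,lo,hi,box,z):
    for q in blobs(c,lo,hi,box)[:3]:
        w=np.array([ray(c,u,v,z)[:2] for u,v in q[:,0]]).astype(np.float32)
        r=cv2.minAreaRect(w); print(n,cv2.contourArea(q),np.round(q[:,0].mean(0),1),np.round(r[0],4),np.round(r[1],4),round(r[2],1))
rep("teal",(80,60,80),(100,255,255),(290,190,410,290),.0515)
rep("lug",(105,80,20),(130,255,170),(360,250,395,280),.08)
rep("orange",(0,140,120),(20,255,255),(300,160,350,220),.061)
rep("plate",(0,0,190),(180,40,255),(290,170,410,290),.008)
rep("white",(0,0,150),(180,40,255),(114,175,230,320),.02)
rep("iod",(0,0,150),(180,60,255),(485,235,520,270),.122)
rep("pot",(0,0,150),(180,60,255),(465,275,492,300),.06)
cv2.imwrite("pics/crop.png",cv2.resize(c["image"][165:290,285:410],None,fx=4.8,fy=4.8,interpolation=cv2.INTER_CUBIC))
E
```

```text
teal 3896.5 [345.7 239.6] [ 0.5142 -0.1034] [0.1568 0.1187] 82.0
lug 29.0 [377.6 265.9] [ 0.4526 -0.1651] [0.0181 0.0071] 43.0
orange 53.0 [323.6 203. ] [ 0.5889 -0.061 ] [0.0104 0.0351] 82.7
orange 31.0 [327.1 184. ] [ 0.6299 -0.0672] [0.0105 0.0305] 88.7
plate 13909.5 [349.9 230.6] [ 0.5436 -0.1152] [0.2631 0.26  ] 88.8
white 16349.5 [172.5 248.1] [0.5134 0.2701] [0.3196 0.2504] 0.9
iod 240.0 [504.9 249.9] [ 0.4729 -0.4031] [0.0319 0.0349] 85.1
iod 71.0 [488.7 239.2] [ 0.4918 -0.3763] [0.017  0.0223] 85.4
iod 2.5 [494.7 268.7] [ 0.438  -0.3812] [0.0095 0.0019] 88.8
pot 456.0 [479.1 284.6] [ 0.4096 -0.3655] [0.0517 0.0486] 85.8
```

View pics/crop.png

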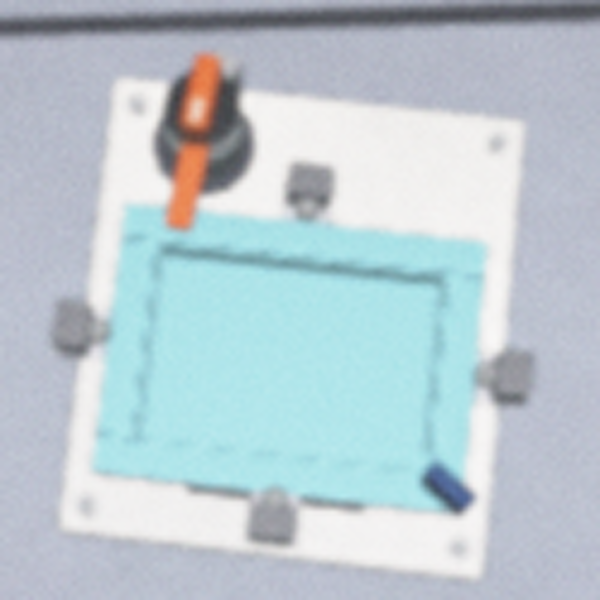

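The measurements agree. The tray centre is at (0.514,-0.103) with yaw -8°. The predicted lug (0.453,-0.167) and knob (0.620,-0.068) both match the blobs. The white tray is at about (0.513,0.270). Next I'll work out the approach to the knob.

```bash
cat >> h.py <<'E'
from scipy.spatial.transform import Rotation as Ro
def rows(targets):
    s=env.get_state(); p=s["position"]; R=Ro.from_euler("xyz",s["tcp_rot"])
    for tp,te in targets:
        t=R.inv().apply(np.array(tp)-p)/.05; r=(R.inv()*Ro.from_euler("xyz",te)).as_rotvec()/np.radians(6)
        print(np.round(t,3).tolist(),np.round(r,3).tolist())
E
python3 - <<'E'
from h import *
rows([([.41,.24,.23],[np.pi,0,2.9]),([.620,-.068,.18],[np.pi,0,3.0])])
E
```

```text
[-5.92, -4.057, 0.017] [-0.014, -0.002, -1.215]
[-12.058, -8.287, 1.023] [-0.014, -0.003, -2.169]
```

```bash
python3 -m jog '[[[-6,-4.1,0],[0,0,-1.2]],[[-6,-4.1,0],[0,0,-1.2]],[[-6,-4.1,0],[0,0,-1.2]],[[-6,-4.1,0],[0,0,-1.2]],[[-12.06,-8.29,1],[0,0,-2.17]],[[-12.06,-8.29,1],[0,0,-2.17]],[[-12.06,-8.29,1],[0,0,-2.17]],[[-12.06,-8.29,1],[0,0,-2.17]],[[-12.06,-8.29,1],[0,0,-2.17]],[[-12.06,-8.29,1],[0,0,-2.17]]]' 1 60; python3 -m jog '[[[0,0,0],[0,0,0]],[[0,0,0],[0,0,0]],[[0,0,0],[0,0,0]]]'
python3 - <<'E'
from h import *
c=camera("wrist"); cv2.imwrite("pics/w1.png",c["image"]); print(env.get_state()["position"],env.get_state()["tcp_rot"],np.round(c["T"],3).tolist())
for p in [(.620,-.068,.098),(.60325,-.0656,.098),(.637,-.0704,.098)]: print(proj(c,p))
E
```

```text
time: 1.4
position: [0.5598, 0.0204, 0.1922]
tcp_rot: [3.141, -0.0, 3.0]
force: [-0.2, 1.7, 0.6]
finger_gap: 0.0853
gripper_force: 0.0
time: 1.78
position: [0.5583, 0.0235, 0.1927]
tcp_rot: [3.141, -0.001, 3.002]
force: [0.3, 0.9, -0.4]
finger_gap: 0.0854
gripper_force: 0.0
[0.55838979 0.02352284 0.19282479] [ 3.14134078e+00 -1.33837513e-04  3.00203199e+00] [[0.14, 0.949, 0.282, 0.487], [0.99, -0.134, -0.041, 0.034], [-0.001, 0.284, -0.959, 0.336], [0.0, 0.0, 0.0, 1.0]]
[204.80665276 336.97311073]
[202.68174382 314.96398844]
[206.93695018 358.51581346]
```

View pics/w1.png

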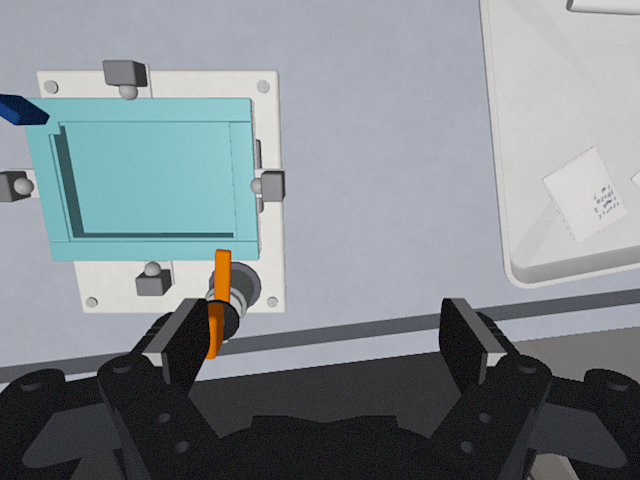

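The wrist view shows the bar's far end at about (212,357), so the knob is roughly 2–3 mm further to +y than predicted. I'll move directly above it and refine from there.

Run:
```python
from h import *
c=camera("wrist")
hsv=cv2.cvtColor(c["image"],cv2.COLOR_BGR2HSV); m=cv2.inRange(hsv,np.array((3,180,100)),np.array((20,255,255)))
for v in (256,275,320,330,340,350,354,357):
    u=np.where(m[v,190:260])[0]+190
    if len(u): print(v,u.min(),u.max(),ray(c,u.mean(),v,.098 if v>300 else .061),'edges',ray(c,u.min(),v,.098)[:2],ray(c,u.max(),v,.098)[:2])
vs=np.where(m[:,190:260].any(1))[0];print(vs.min(),vs.max(),ray(c,212,vs.max(),.098))
rows([([.620,-.066,.175],[np.pi,0,3.0])])
```

```text
256 215 230 [ 0.57563839 -0.05522786  0.061     ] edges [ 0.56300822 -0.04799824] [ 0.56436543 -0.03837638]
275 215 230 [ 0.59066336 -0.05849818  0.061     ] edges [ 0.57600215 -0.05090058] [ 0.57737921 -0.04113486]
320 209 222 [ 0.60843062 -0.05779574  0.098     ] edges [ 0.60781244 -0.06218312] [ 0.60904878 -0.05340849]
330 209 222 [ 0.61595209 -0.05947289  0.098     ] edges [ 0.61532894 -0.06389635] [ 0.61657522 -0.05504955]
340 210 221 [ 0.62359824 -0.06117783  0.098     ] edges [ 0.62306668 -0.0649518 ] [ 0.62412978 -0.05740396]
350 208 217 [ 0.63107988 -0.06498701  0.098     ] edges [ 0.63064141 -0.06810066] [ 0.63151834 -0.06187342]
354 207 215 [ 0.63407838 -0.06673685  0.098     ] edges [ 0.63368735 -0.06951385] [ 0.6344694  -0.06395991]
357 205 214 [ 0.63630375 -0.06831797  0.098     ] edges [ 0.63586275 -0.07145   ] [ 0.63674473 -0.065186  ]
249 358 [ 0.63734227 -0.06675703  0.098     ]
[-1.466, -1.601, 0.358] [0.002, 0.001, 0.02]
```

```bash
python3 -m jog '[[[-1.47,-1.6,0.2],[0,0,0]],[[-1.47,-1.6,0.2],[0,0,0]],[[-1.47,-1.6,0.2],[0,0,0]],[[-1.47,-1.6,0.2],[0,0,0]]]'
python3 - <<'E'
from h import *
c=camera("wrist"); cv2.imwrite("pics/w2.png",c["image"][150:480]); 
for p in [(.620,-.066,.098),(.637,-.068,.098)]: print(proj(c,p))
hsv=cv2.cvtColor(c["image"],cv2.COLOR_BGR2HSV); m=cv2.inRange(hsv,np.array((3,180,100)),np.array((20,255,255)))
for v in range(280,400,8):
    u=np.where(m[v,200:450])[0]+200
    if len(u): print(v,u.min(),u.max(),np.round(ray(c,u.min(),v,.098)[:2],4),np.round(ray(c,u.max(),v,.098)[:2],4))
E
```

```text
time: 2.38
position: [0.6201, -0.0663, 0.1826]
tcp_rot: [3.141, -0.001, 3.001]
force: [0.5, -0.1, 0.5]
finger_gap: 0.085
gripper_force: 0.0
[323.76662467 239.24033981]
[324.44060975 265.37631836]
```

View pics/w2.png

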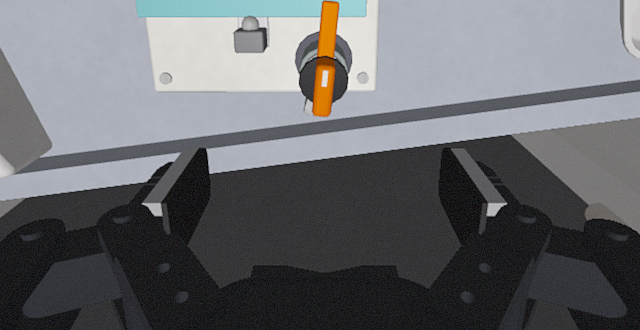

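The bar lies at about (324,239) in the full image, which matches the prediction. I'll descend and grip it.

```bash
python3 -m jog '[[[0,0,1],[0,0,0]],[[0,0,1.9],[0,0,0]],[[0,0,2.11],[0,0,0]],[[0,0,2.11],[0,0,0]],[[0,0,2.11],[0,0,0]]]'; python3 -m jog '[[[0,0,0],[0,0,0]],[[0,0,0],[0,0,0]],[[0,0,0],[0,0,0]],[[0,0,0],[0,0,0]],[[0,0,0],[0,0,0]],[[0,0,0],[0,0,0]],[[0,0,0],[0,0,0]],[[0,0,0],[0,0,0]]]' -1 60
```

```text
time: 3.05
position: [0.6223, -0.0673, 0.0796]
tcp_rot: [-3.141, 0.004, 3.001]
force: [-0.7, -0.6, 0.4]
finger_gap: 0.0852
gripper_force: 0.0
time: 4.05
position: [0.6206, -0.0671, 0.0772]
tcp_rot: [3.141, 0.0, 3.0]
force: [-1.7, 1.6, 2.6]
finger_gap: 0.0109
gripper_force: 62.2
```

```bash
python3 -m jog '[[[0,0,0.08],[0,0,0]],[[0,0,0.15],[0,0,0]],[[0,0,0.15],[0,0,0]],[[0,0,0.15],[0,0,0]],[[0,0,0.15],[0,0,0]]]'
```

```text
time: 4.68
position: [0.6206, -0.0671, 0.0703]
tcp_rot: [3.141, 0.001, 3.0]
force: [-4.1, 2.3, 9.5]
finger_gap: 0.0108
gripper_force: 63.1
```

```bash
python3 -m jog '[[[0,0,0],[0,0,1.4]],[[0,0,0],[0,0,2.8]],[[0,0,0],[0,0,4.2]],[[0,0,0],[0,0,5.6]],[[0,0,0],[0,0,7]],[[0,0,0],[0,0,8.4]],[[0,0,0],[0,0,9.8]],[[0,0,0],[0,0,11.2]],[[0,0,0],[0,0,12.6]],[[0,0,0],[0,0,13.4]]]'; python3 -m jog '[[[0,0,0],[0,0,0]],[[0,0,0],[0,0,0]]]'; python3 -c "
from h import *
print(env.get_state()['torque'])"
```

```text
time: 5.92
position: [0.6214, -0.0663, 0.0703]
tcp_rot: [3.139, -0.002, 1.595]
force: [-0.5, 4.5, 7.0]
finger_gap: 0.0104
gripper_force: 62.8
time: 6.18
position: [0.6214, -0.0663, 0.0703]
tcp_rot: [3.139, -0.002, 1.598]
force: [-0.9, 4.7, 7.7]
finger_gap: 0.0103
gripper_force: 62.8
[0.98596719 0.28094852 0.25275704]
```

```bash
python3 -m jog '[[[0,0,-0.08],[0,0,0]],[[0,0,-0.15],[0,0,0]],[[0,0,-0.15],[0,0,0]],[[0,0,-0.15],[0,0,0]]]'; python3 -m jog '[[[0,0,0],[0,0,0]],[[0,0,0],[0,0,0]],[[0,0,0],[0,0,0]],[[0,0,0],[0,0,0]],[[0,0,0],[0,0,0]],[[0,0,0],[0,0,0]],[[0,0,0],[0,0,0]],[[0,0,-1],[0,0,0]],[[0,0,-2],[0,0,0]],[[0,0,-2],[0,0,0]]]' 1
python3 - <<'E'
from h import *
rows([([.4528,-.166,.175],[np.pi,0,.80])])
E
```

```text
time: 6.68
position: [0.6214, -0.0664, 0.0771]
tcp_rot: [3.14, -0.002, 1.598]
force: [1.3, 4.9, 2.7]
finger_gap: 0.0103
gripper_force: 62.2
time: 7.92
position: [0.6239, -0.068, 0.1824]
tcp_rot: [3.132, 0.002, 1.597]
force: [0.1, -0.5, -1.1]
finger_gap: 0.0854
gripper_force: 0.0
[-1.869, -3.473, 0.118] [0.095, -0.016, 7.609]
```

```bash
python3 -m jog '[[[-1.85,-3.47,0.1],[0,0,7.6]],[[-1.85,-3.47,0.1],[0,0,7.6]],[[-1.85,-3.47,0.1],[0,0,7.6]],[[-1.85,-3.47,0.1],[0,0,7.6]],[[-1.85,-3.47,0.1],[0,0,7.6]],[[-1.85,-3.47,0.1],[0,0,7.6]],[[-1.85,-3.47,0.1],[0,0,7.6]],[[-1.85,-3.47,0.1],[0,0,7.6]]]' -0.2
python3 - <<'E'
from h import *
c=camera("wrist"); cv2.imwrite("pics/w3.png",c["image"]); s=env.get_state(); print(s["position"],s["tcp_rot"],s["joint_positions"])
for p in [(.4528,-.166,.0805),(.4528+.0084,-.166+.0086,.0805),(.4528-.0084,-.166-.0086,.0805)]: print(proj(c,p))
for q in blobs(c,(100,120,20),(130,255,255),(100,50,540,480),20)[:3]:
    print(cv2.contourArea(q),cv2.minAreaRect(q))
E
```

```text
time: 8.93
position: [0.4496, -0.1641, 0.1718]
tcp_rot: [-3.141, 0.0, 0.802]
force: [0.3, 0.1, -0.6]
finger_gap: 0.0341
gripper_force: 0.0
[ 0.44967145 -0.16418082  0.17187726] [-3.14135812e+00 -1.35559432e-06  8.01634961e-01] [-4.82738462e-01  2.12354443e-01 -3.02875800e-01  1.05579067e+00
  6.75601887e-05  1.85721922e+00]
[330.28769565 235.53434682]
[330.44997677 216.97128451]
[330.12987683 253.58697454]
511.0 ((332.0, 228.0), (44.0, 12.0), 90.0)
```

View pics/w3.png

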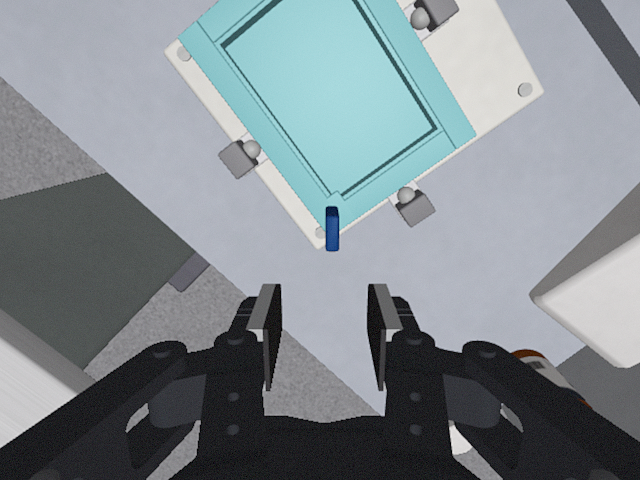

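The lug's top face spans (326–338, 216–251), which matches the prediction to within about 1 mm, and it is aligned with the gripper. I'll descend in two stages and grip it.

```bash
python3 -m jog '[[[0.04,0.086,0.9],[0,0,0]],[[0.04,0.086,1.7],[0,0,0]],[[0.04,0.086,2.1],[0,0,0]],[[0.04,0.086,2.28],[0,0,0]],[[0.04,0.086,2.28],[0,0,0]],[[0.04,0.086,2.28],[0,0,0]]]'; python3 -m jog '[[[0,0,0],[0,0,0]],[[0,0,0],[0,0,0]],[[0,0,0],[0,0,0]],[[0,0,0],[0,0,0]],[[0,0,0],[0,0,0]],[[0,0,0],[0,0,0]]]' -1 100
python3 - <<'E'
from h import *
s=env.get_state(); p=s["position"]; R0=Ro.from_euler("xyz",s["tcp_rot"]); x=R0.apply([1,0,0]); x[2]=0; x/=np.linalg.norm(x)
# far corner along lug direction, 188 mm from the lug centre
y=np.cross([0,0,1],x); yaw=-.14
d=Ro.from_euler('z',yaw).apply([.112,.1515,0]); piv=np.array([p[0]+d[0],p[1]+d[1],.050])
print(piv,np.degrees(np.arctan2(d[1],d[0])),np.degrees(np.arctan2(x[1],x[0])))
ax=np.cross(d,[0,0,1]); ax/=np.linalg.norm(ax)   # sign: lug up
T=[]
for a in (.03,.06,.09,.12,.15,.18,.21,.24):
    Q=Ro.from_rotvec(-ax*a)
    if Q.apply(p-piv)[2]<(p-piv)[2]: Q=Q.inv()
    T.append((piv+Q.apply(p-piv),(Q*R0).as_euler("xyz")))
rows(T)
E
```

```text
time: 9.72
position: [0.455, -0.1663, 0.0591]
tcp_rot: [3.14, -0.001, 0.801]
force: [-0.2, 0.3, 0.4]
finger_gap: 0.0342
gripper_force: 0.0
time: 10.48
position: [0.4548, -0.1663, 0.0592]
tcp_rot: [3.14, -0.001, 0.801]
force: [-1.1, 0.1, 4.5]
finger_gap: 0.0067
gripper_force: 98.2
[ 0.58679704 -0.03190261  0.05      ] 45.50403999121408 45.89464674407714
[0.007, 0.0, -0.113] [0.002, -0.286, -0.001]
[0.018, 0.001, -0.226] [0.004, -0.573, -0.001]
[0.032, 0.001, -0.338] [0.006, -0.859, -0.002]
[0.049, 0.001, -0.45] [0.008, -1.146, -0.002]
[0.07, 0.002, -0.561] [0.01, -1.432, -0.003]
[0.094, 0.002, -0.672] [0.012, -1.719, -0.003]
[0.121, 0.002, -0.781] [0.014, -2.005, -0.004]
[0.152, 0.003, -0.89] [0.016, -2.292, -0.004]
```

```bash
python3 -m jog '[[[0.007,0,-0.113],[0,-0.286,0]],[[0.018,0,-0.226],[0,-0.573,0]],[[0.032,0,-0.338],[0,-0.86,0]],[[0.049,0,-0.45],[0,-1.146,0]],[[0.07,0,-0.561],[0,-1.43,0]],[[0.094,0,-0.672],[0,-1.72,0]],[[0.121,0,-0.781],[0,-2,0]],[[0.152,0,-0.89],[0,-2.29,0]],[[0.152,0,-0.89],[0,-2.29,0]],[[0.152,0,-0.89],[0,-2.29,0]]]'
python3 - <<'E'
from h import *
c=camera("scene"); cv2.imwrite("pics/s4.png",cv2.resize(c["image"][190:340,240:440],(800,600),interpolation=cv2.INTER_CUBIC))
c=camera("wrist"); cv2.imwrite("pics/w4.png",c["image"])
E
```

```text
time: 11.72
position: [0.4594, -0.1601, 0.1024]
tcp_rot: [-3.141, 0.239, 0.801]
force: [-0.5, -0.1, 1.2]
finger_gap: 0.0067
gripper_force: 98.1
```

View pics/s4.png

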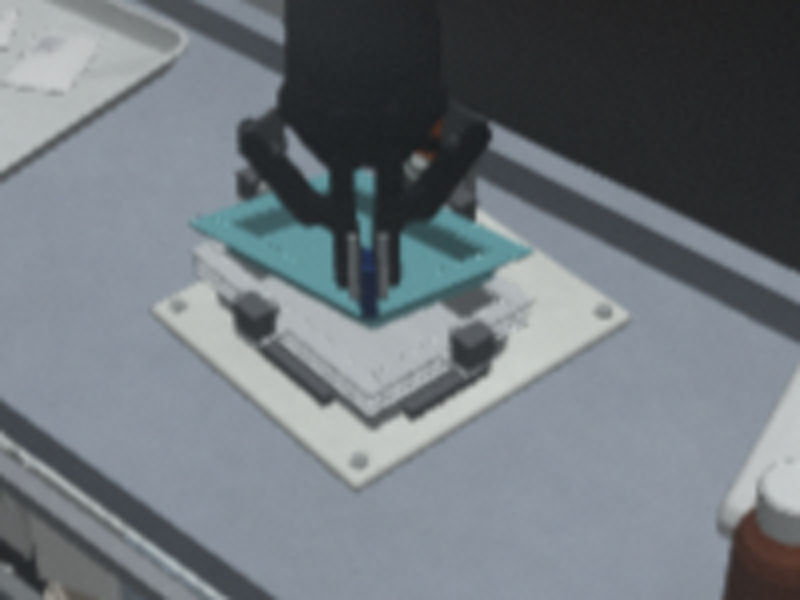

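View pics/w4.png

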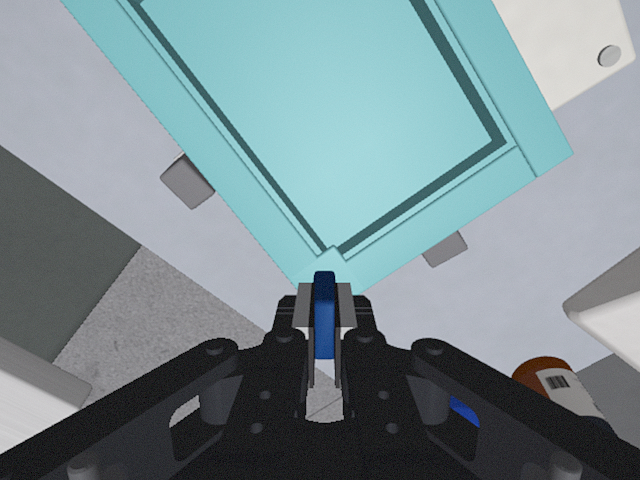

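The views show the tray peeled, with the lug about 43 mm up and the far corner still low. The stack and its blocks are still seated on the stand. Next: lift, level, then carry.

Run:
```python
from h import *
p=env.get_state()["position"]; e=env.get_state()["tcp_rot"]
rows([(p+[0,0,.02],e),(p+[0,0,.04],e),(p+[0,0,.08],[np.pi,0.12,.801]),([.452,-.16,.19],[np.pi,0,.801]),([.452,.02,.19],[np.pi,0,.801]),([.452,.206,.177],[np.pi,0,.801])])
```

```text
[-0.095, -0.0, -0.389] [0.0, 0.0, 0.0]
[-0.189, -0.0, -0.777] [0.0, 0.0, 0.0]
[-0.379, -0.001, -1.555] [-0.006, 1.137, -0.001]
[-0.509, -0.107, -1.68] [-0.006, 2.283, -0.001]
[2.002, -2.613, -2.291] [-0.006, 2.283, -0.001]
[4.659, -5.203, -2.669] [-0.006, 2.283, -0.001]
```

```bash
python3 -m jog '[[[-0.05,0,-0.195],[0,0,0]],[[-0.095,0,-0.39],[0,0,0]],[[-0.14,0,-0.58],[0,0,0]],[[-0.19,0,-0.78],[0,0,0]],[[-0.28,0,-1.17],[0,0.5,0]],[[-0.38,0,-1.55],[0,1.14,0]],[[-0.51,-0.1,-1.68],[0,1.7,0]],[[-0.51,-0.1,-1.68],[0,2.28,0]],[[-0.51,-0.1,-1.68],[0,2.28,0]]]'
python3 - <<'E'
from h import *
rows([([.452,-.16+.366*k/9,.19-.013*k/9],[np.pi,0,.801]) for k in range(1,10)])
E
```

```text
time: 12.95
position: [0.4519, -0.1611, 0.191]
tcp_rot: [3.141, 0.001, 0.799]
force: [1.3, -0.5, -0.6]
finger_gap: 0.0071
gripper_force: 97.9
[0.601, -0.581, 0.047] [0.009, 0.012, -0.018]
[1.184, -1.148, 0.075] [0.009, 0.012, -0.018]
[1.767, -1.715, 0.102] [0.009, 0.012, -0.018]
[2.35, -2.282, 0.13] [0.009, 0.012, -0.018]
[2.933, -2.85, 0.157] [0.009, 0.012, -0.018]
[3.516, -3.417, 0.185] [0.009, 0.012, -0.018]
[4.099, -3.984, 0.213] [0.009, 0.012, -0.018]
[4.681, -4.551, 0.24] [0.009, 0.012, -0.018]
[5.264, -5.118, 0.268] [0.009, 0.012, -0.018]
```

```bash
python3 -m jog '[[[0.3,-0.29,0.02],[0,0,0]],[[0.9,-0.86,0.05],[0,0,0]],[[1.5,-1.43,0.08],[0,0,0]],[[2.1,-2.05,0.1],[0,0,0]],[[2.7,-2.62,0.13],[0,0,0]],[[3.4,-3.3,0.17],[0,0,0]],[[4.1,-3.98,0.2],[0,0,0]],[[4.7,-4.57,0.24],[0,0,0]],[[5.1,-4.95,0.26],[0,0,0]],[[5.26,-5.12,0.27],[0,0,0]]]'; python3 -m jog '[[[0,0,0],[0,0,0]],[[0,0,0],[0,0,0]],[[0,0,0],[0,0,0]],[[0,0,0],[0,0,0]],[[0,0,0],[0,0,0]],[[0,0,0],[0,0,0]]]'
python3 - <<'E'
from h import *
c=camera("top"); cv2.imwrite("pics/t5.png",c["image"])
c=camera("scene"); cv2.imwrite("pics/s5.png",c["image"])
E
```

```text
time: 14.2
position: [0.4513, 0.2082, 0.1763]
tcp_rot: [3.141, 0.002, 0.804]
force: [0.2, -0.1, -1.1]
finger_gap: 0.007
gripper_force: 97.9
time: 14.95
position: [0.4516, 0.2064, 0.1765]
tcp_rot: [3.142, 0.001, 0.801]
force: [0.5, 0.1, -0.8]
finger_gap: 0.0069
gripper_force: 97.9
```

View pics/t5.png

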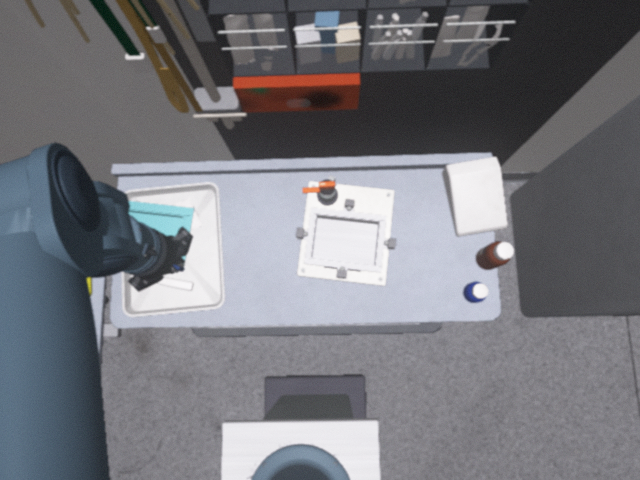

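View pics/s5.png

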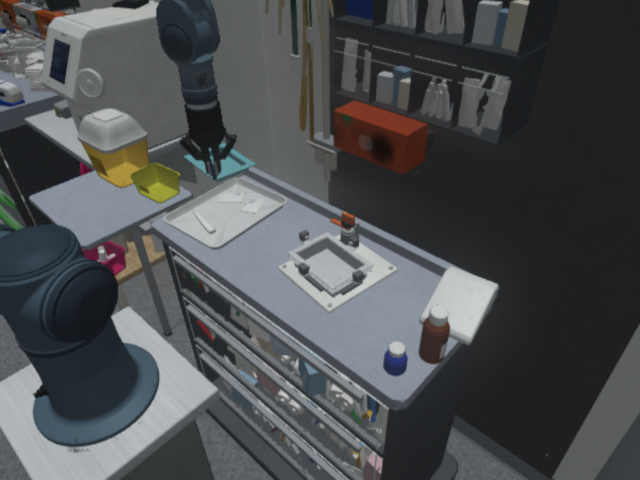

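The views show the hold-down arm swung to +y, the stack seated and the bottle and pot unmoved. The tray is held level over the white tray, with corners visible at about (194,207) and (128,202). One plan check before I hand in.

Run:
```python
from h import *
c=camera("top")
a=ray(c,194,207,.167);b=ray(c,128,202,.167);print(a,b,np.linalg.norm(a-b))
d=(a-b)/np.linalg.norm(a-b); print("centre",(a+b)/2+.06*np.array([d[1],-d[0],0]))
for k in ((60,-80,0),(60,80,0)): print(proj(c,np.array([.513,.27,.167])+Ro.from_euler('z',-.14).apply(np.array(k)/1e3)))
print(np.abs(env.get_state()["joint_velocities"]).max(),env.get_state()["gripper_force"])
```

```text
[0.56070735 0.1811606  0.167     ] [0.5736041  0.30693841 0.167     ] 0.1264372633776931
centre [0.50746867 0.25016958 0.167     ]
[193.34698599 206.73537669]
[110.55614885 197.33280483]
0.00184497460735501 97.92033791542053
```

```bash
python3 -c "
from workcell import env
print(env.finish_job())"
```

```text
the job is handed in; nothing more can be done
None
```

The job is handed in, but no verdict came back: the hold-down arm is turned clear, and the teal tray was peeled and is held still and level by its lug about 15 cm over the middle of the white tray, with the other trays, bottle and pot still in place.

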